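# Steady a rocking kitchen scale with a levelling wedge

## Robot

A 6-joint arm with a two-finger parallel gripper is mounted at the origin on a cart in front of the work surface, level with it; the furniture and walls round the work are solid. World frame = base frame: x ahead of the robot, y to its left, z up, the work surface at z = 0. Lengths are in m, angles in degrees, forces in N, time in s.
With the tool pointing down it reaches from about 0.375 to 0.9 m from the base axis. Payload 3.1 kg.
Tool frame: the origin (TCP) lies between the finger pads; the fingertips stand 11 mm ahead of it and the grasp point (between the pads) lies 8 mm behind it; z points along the fingers, y is the line along which they close (so a half turn about z gives the same grasp; the last joint's range is limited). The gripper opens to 87 mm and grips with 3 to 60 N. Pads are 19 mm wide; open, the fingers measure 117 mm over their backs; the gripper's body (75 mm by 190 mm) begins 51 mm behind the grasp point.
Start: joints at [60.189, 30.224, 82.088, -0, 67.689, -10.227], TCP at [0.209, 0.589, 0.234] pointing down, gripper open.
Joint ranges: [-176.69, 176.69], [-43.24, 126.21], [12.49, 139.97], [-82, 262], [0, 151.66], [-163.58, 163.58]. Speed limits (degrees/s): [159.86, 159.86, 180, 180, 180, 180].

## Interface

Orientations are given as a 3x3 rotation matrix whose columns are the frame's x, y, z axes.
In Python, from rig import bot, viewer, workorder, nets gives the robot as it stands. The module is installed in compiled form; this text tells all that it offers.
- The arm moves only by the tool move_arm, never from a script. Its argument "increments" is a list of rows, each a list of 7 numbers: the shift along the tool's x, y, z normalised to -1 to 1, where 1 is 0.3 m, then the turn, a rotation vector about the tool's x, y, z normalised to -1 to 1, where 1 is pi rad, then the opening, from 0 (shut) to 1 (fully open). In form: [[tx, ty, tz, wx, wy, wz, grip], ...]. A call has 1 to 10 rows; each row is the pose to reach, as a shift and turn from the pose commanded when the call began, along the tool's axes at that moment, turning the shorter way round; what a row does not reach only later rows make up. A row lasts 1/12 s, in which the tool goes at most 41.7 mm and 7.16 degrees, less where a joint would pass 70% of its speed; a pose out of reach is approached as far as the arm can. A call with a number of a shift or a turn outside -1 to 1 is refused whole. A call with a gripper value outside its range is refused whole. The fingers move at their own pace and stop on an object; the grip force is fixed at half the most. Time passes only in rows, so rows that repeat a pose let the fingers close. It gives the time, the measured TCP pose, the force, the opening and the grip force at its end, in the units of the state.
- bot.read_state(): the state, without advancing time (a new reading comes with each control period).
- viewer.capture(name): name is "side" or "top"; returns a dict with "image" (420x560x3 uint8, blue, green, red), "K" (3x3 intrinsics, pixels), "eye" and "orientation" of the camera in the world. Camera axes: x right, y up, looking along -z (the intrinsics and any distortion apply to the point x, -y, -z); pixel columns grow to the right and rows downward; lengths in m; the calibration is good to about 2 mm. A picture is of the moment at which its call begins. There is no depth.
- workorder.hand_in(): hands the job in; it is judged then, once.
Trained networks look in the newest picture that a camera, given by its name, has taken for a name from the list of things; names that differ only in an ending like _2 or _b are one class to them, and where a whole thing is asked for, a point or a joint stands for the part that bears it (a point fixed in the world has none). Each returns a list of dicts, best first, with "conf" (0 to 1); they miss things now and then, are a little off and sometimes report something else, mostly with a low value. They report only what shows in the picture. A call takes as long as a camera call.
- nets.find_in(camera, thing): "location" ([column, row] in pixels, amid what is visible of it).
The state is a dict: "time_s": time; "joint_positions": joint angles; "qvel": joint speeds; "tau": joint torques, N m; "position": TCP position; "tcp_rot": TCP orientation; "force": force on the tool from outside, world axes, zero at the start; "moment": the same for the moment, N m; "opening": opening from 0.0 (shut) to 1.0 (fully open); "grasp_force": force on a finger pad.
Only numpy, scipy, OpenCV 4.12 (cv2) and the standard library are available. Lean on these libraries where they do the work, as an engineer would, in place of code of your own. Each camera call takes 0.05 s, during which the arm holds its last target. There are 200 camera calls.

## Task

The kitchen scale on the hob cover rocks because its front-right foot hangs clear of the board. Take the levelling wedge by its grip, slide it flat on the board, thin end first, from the scale's right-hand side squarely under that foot, just until you feel it drag as it takes the foot, without jacking the scale out of level or shoving it along, and let go of it there. Then press down with about a kilo's weight (10 N) on the front-right corner of the steel platform to check that it no longer gives, and leave the cork, the matchbox and all else where they stand.

Things in the scene. Friction and masses are not known exactly. Their poses are not given: they have to be found in the camera images.
- hob_cover: flat wooden board, 450 x 460 x 18 mm, laid over the gas hob; all the work stands on its top, 18 mm above its origin, which is the centre of its underside. x points away from the robot, y to the left, z up. It does not move. From about 190 mm behind its front edge, and further left above the worktop, a wall cupboard hangs at z = 0.58: keep the wrist below or in front of it
- scale_center (a point): middle of the kitchen scale's white housing, 31 mm above the board. Scale: flat, loose, about 2.6 kg, 230 mm deep (x, front to back), 200 wide (y, to its left), 60 high; housing from 16 to 46 mm above the board, steel platform on top, display strip along the front. Four square rubber feet, 26 x 26 mm, 8 thick, at x = -72 and +90, y = -83 and +83 mm from here
- foot_mount (a point): on the upright axis of the scale's front-right foot, at the housing's underside, 16 mm above the board while level; axes as scale_center. This foot's underside hangs an unknown 3.5 to 8.5 mm clear of the board; the other three carry the scale, and 6 to 9 N up under this foot lift it. The foot's right face is 13 mm from this point, the housing's right edge 17 mm
- press_spot (a point): on the top face of the scale's steel platform near its front-right corner, 22 mm behind the axis of the short foot, 60.5 mm above the board: the place to press down for the check. With nothing under the foot, that corner dips under some 7 to 11 N
- wedge_grip (a point): centre of the levelling wedge's grip block (34 mm long, 30 wide, 18 high, grey, ribbed), 9 mm above its underside. Ahead of it along x a plain steel blade, 130 mm long, 30 wide, underside flat, top sloping 1 in 12: 12.3 mm thick at the grip, 1.5 at the tip, which is 147 mm from here. 60 g. Lies flat on the board; grasp it across the width (y)
- wedge_tip (a point): middle of the thin edge of the wedge, on its underside; same axes as wedge_grip. On the bare board the wedge drags with under 2 N; within 2 to 3 mm of touching the foot the drag rises by 4 N or more, then hardly further: pushed on, it lifts the scale (0.4 mm for each 5 mm of push) or shoves it round. Released, it stays where it is
- cork: bystander: wine cork standing on end, 23 mm across, 45 mm high; origin at the centre of its underside
- matchbox: bystander: matchbox lying flat, 61 x 49 x 14 mm; origin at the centre of its underside

How it is judged (in metres and radians):
On the way, in this order (a step that is already met when the one before it is completed fails the run):
1. the wedge lies under the short foot and bears on it, the scale is level, and the gripper has let go of the wedge (y of foot_mount in the frame of wedge_tip between -0.012 and 0.012 m and x of foot_mount in the frame of wedge_tip below -0.005 m and contact force between wedge and scale above 1.5 N and angle between scale_center's own z axis and vertical below 0.0035 rad and contact force between the fingers and wedge below 0.1 N), for 0.2 s.
2. the front-right corner of the platform is pressed down with more than 7 N and does not give (contact force between the fingers and scale above 7 N and horizontal distance between the grasp point and press_spot below 0.04 m and angle between scale_center's own z axis and vertical below 0.006 rad), for 0.2 s.
At the end, for the whole second after the job is handed in: The blade lies under the short foot, the foot's axis within 12 mm of its centre line and at least 5 mm behind its tip; the foot bears on it with over 1.5 N; the scale is level within 0.0035 rad (0.4 mm at that foot) and its foot within 6 mm of where it stood; all at rest (y of foot_mount in the frame of wedge_tip between -0.012 and 0.012 m and x of foot_mount in the frame of wedge_tip below -0.005 m and contact force between wedge and scale above 1.5 N and angle between scale_center's own z axis and vertical below 0.0035 rad and distance of foot_mount from where it was at the start of the episode below 0.006 m and linear speed of each of scale, wedge below 0.01 m/s); the robot touches nothing.
It fails at once if the scale is shoved so that its front-right foot shifts more than 6 mm (distance of foot_mount from where it was at the start of the episode above 0.006 m).
It fails at once if the wedge is forced against the scale with more than 25 N (contact force between wedge and scale above 25 N and contact force between the fingers and wedge above 0.5 N).
It fails at once if the scale is pressed with more than 45 N (contact force between the arm and scale above 45 N).
It fails at once if the cork or the matchbox is moved more than 20 mm (distance of any of cork, matchbox from where it was at the start of the episode above 0.02 m).
It also fails if it takes over 64 s, if anything falls off the work surface, if the arm or the gripper's body presses on something with over 40 N, if the wrist force passes 120 N, or if a joint passes its speed limit or range.

## Working session

There is one attempt and no reset: what is moved stays moved. The work goes in short steps, Python scripts to look and compute and a tool call to move; the robot and the scene stay as the last step left them, time stands still between calls to the robot, and variables do not carry over. Pictures are saved under pics/ and viewed, at most 11 in all, crops included, and the job is handed in when it is done.

Besides the shell and the picture viewer there is one more tool, called after ">>>" in YAML: its name, and indented under it one key for each argument. move_arm: Moves the arm, as the interface text tells. Its arguments: {"type":"object","properties":{"increments":{"type":"array"}},"required":["increments"]}

```bash
mkdir -p pics; cat > h.py <<'E'
import numpy as np, cv2
from rig import bot, viewer, workorder, nets
def shot(c,name=None):
    d=viewer.capture(c)
    if name: cv2.imwrite(f'pics/{name}.png',d['image'])
    return d
def ray(d,px):
    K=np.array(d['K']);v=np.linalg.inv(K)@[px[0],px[1],1]
    return np.array(d['eye']),np.array(d['orientation'])@[v[0],-v[1],-v[2]]
def onz(d,px,z):
    e,r=ray(d,px);return e+r*(z-e[2])/r[2]
def proj(d,p):
    v=np.array(d['orientation']).T@(np.array(p)-d['eye']);q=np.array(d['K'])@[v[0],-v[1],-v[2]];return q[:2]/q[2]
E
python3 - <<'E'
from h import *
np.set_printoptions(precision=4,suppress=True)
for c in('side','top'):
    d=shot(c,c+'0');print(c,[ [x for x in d if x!='image']],d['K'],d['eye'],d['orientation'])
    for t,z in(('hob_cover',.018),('scale_center',.049),('foot_mount',.034),('press_spot',.0785),('wedge_grip',.027),('wedge_tip',.018),('cork',.04),('matchbox',.025)):
        for r in nets.find_in(c,t)[:2]: print(t,r['conf'],r['location'],onz(d,r['location'],z))
s=bot.read_state();print(s)
E
```

```text
side [['K', 'eye', 'orientation']] [[480.1268   0.     276.639 ]
 [  0.     480.1268 203.9193]
 [  0.       0.       1.    ]] [ 0.0185 -0.1462  0.6666] [[ 0.3222  0.6157 -0.7191]
 [-0.9466  0.203  -0.2503]
 [-0.0082  0.7614  0.6483]]
hob_cover 0.96 [267.5, 263.7] [0.574 0.066 0.018]
scale_center 0.91 [165.3, 236.0] [0.5528 0.2579 0.049 ]
foot_mount 0.69 [164.1, 234.2] [0.5694 0.2723 0.034 ]
press_spot 0.72 [165.8, 235.5] [0.5287 0.2384 0.0785]
wedge_grip 0.88 [308.4, 250.3] [0.6214 0.0026 0.027 ]
wedge_tip 0.83 [311.8, 253.0] [ 0.6252 -0.0032  0.018 ]
wedge_tip 0.5 [168.0, 237.2] [0.5783 0.2716 0.018 ]
cork 0.56 [338.1, 197.8] [ 0.771  -0.0172  0.04  ]
matchbox 0.79 [286.0, 200.1] [0.7479 0.087  0.025 ]
top [['K', 'eye', 'orientation']] [[481.1022   0.     276.7453]
 [  0.     481.1022 197.1178]
 [  0.       0.       1.    ]] [0.4643 0.079  0.9958] [[ 0.0074  0.9806 -0.1958]
 [-0.9999  0.0103  0.0139]
 [ 0.0156  0.1957  0.9805]]
hob_cover 0.96 [264.7, 195.7] [0.6623 0.0901 0.018 ]
hob_cover 0.55 [305.7, 227.4] [0.5969 0.0054 0.018 ]
scale_center 0.5 [183.9, 256.2] [0.5338 0.2461 0.049 ]
foot_mount 0.94 [184.0, 251.9] [0.5434 0.2489 0.034 ]
press_spot 0.76 [181.9, 254.9] [0.5341 0.2448 0.0785]
wedge_grip 0.6 [307.0, 226.3] [0.598  0.0034 0.027 ]
wedge_tip 0.86 [308.2, 228.4] [0.5949 0.0002 0.018 ]
matchbox 0.88 [267.8, 165.9] [0.7243 0.0844 0.025 ]
{'time_s': 0.9, 'joint_positions': array([ 60.1893,  30.2213,  82.0882,  -0.001 ,  67.6892, -10.2296]), 'qvel': array([-0.0015,  0.0471,  0.0317, -0.0538,  0.0018, -0.0183]), 'tau': array([  0.0007, -43.9992, -17.6988,   0.0635,   0.0503,  -0.    ]), 'position': array([0.2095, 0.5888, 0.2336]), 'tcp_rot': array([[-0.9422,  0.3351,  0.    ],
       [ 0.3351,  0.9422,  0.    ],
       [-0.    ,  0.    , -1.    ]]), 'force': array([-0.1498,  0.8484,  0.2999]), 'moment': array([-0.0135,  0.0093,  0.0032]), 'grasp_force': 0.0, 'opening': 1.0002131851716032}
```

View pics/side0.png

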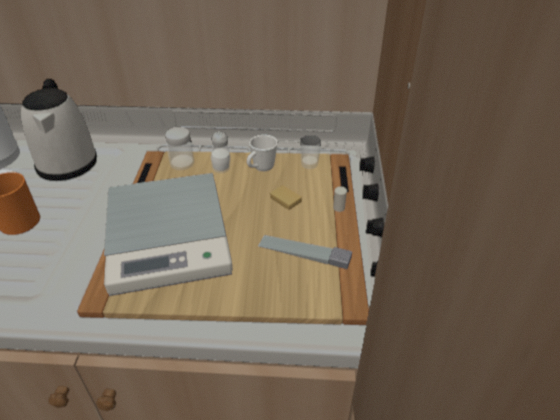

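View pics/top0.png

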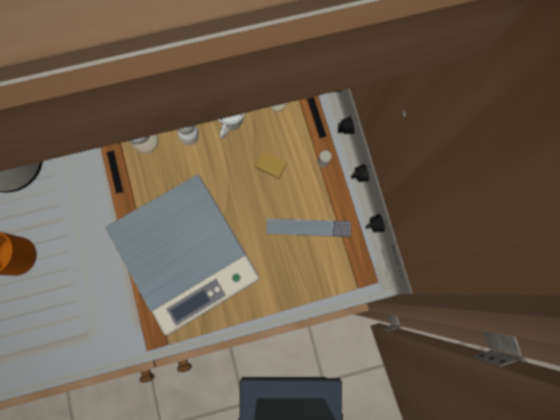

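```bash
python3 - <<'E'
import cv2
a=cv2.imread('pics/top0.png')[150:350,95:395]
b=cv2.imread('pics/side0.png')[165:305,90:370]
cv2.imwrite('pics/topc.png',cv2.resize(a,(800,533),interpolation=cv2.INTER_CUBIC))
cv2.imwrite('pics/sidec.png',cv2.resize(b,(800,400),interpolation=cv2.INTER_CUBIC))
E
```

```text
(no output)
```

View pics/topc.png

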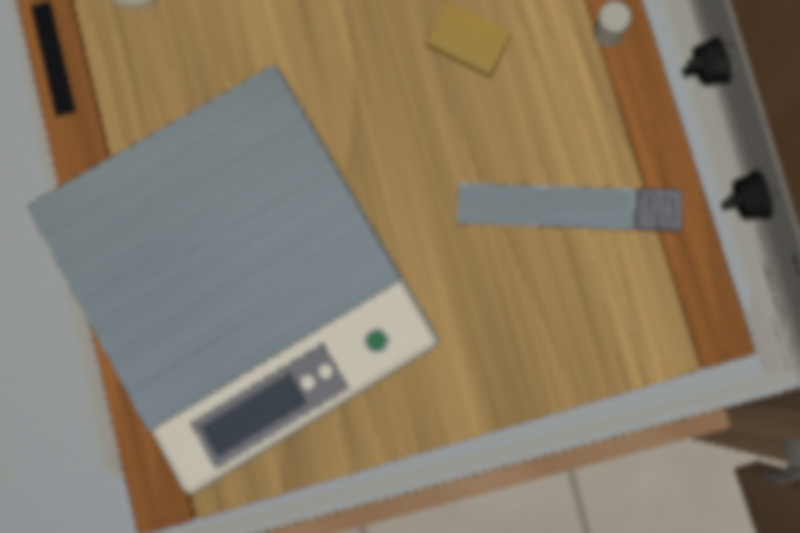

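View pics/sidec.png

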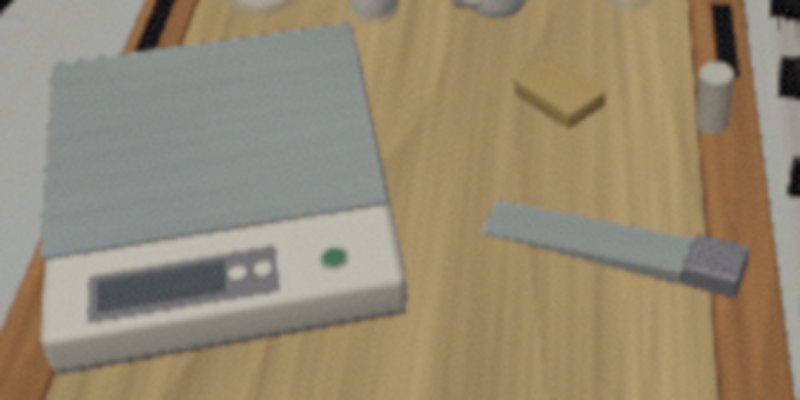

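```bash
cat > fit.py <<'E'
from h import *
from scipy.optimize import least_squares
np.set_printoptions(precision=4,suppress=True)
T={};T['top']=lambda p:(np.array(p)/2.6667+[95,150]-.3);T['side']=lambda p:(np.array(p)/2.857+[90,165]-.3)
def fit(cams,obs,x0):
    def tf(x,q):
        c,s=np.cos(x[2]),np.sin(x[2]);return [x[0]+c*q[0]-s*q[1],x[1]+s*q[0]+c*q[1],q[2]]
    f=lambda x:np.concatenate([proj(cams[c],tf(x,q))-T[c](p) for c,p,q in obs])
    r=least_squares(f,x0,loss='soft_l1');print(r.x,np.degrees(r.x[2]),'res',f(r.x).reshape(-1,2).round(1).tolist());return r.x
E
python3 - <<'E'
from fit import *
cams={c:shot(c) for c in('top','side')}
h,b=.064,.034
O=[('top',(437,340),(-.115,-.1,h)),('top',(190,493),(-.115,.1,h)),('side',(405,275),(-.115,-.1,h)),('side',(405,312),(-.115,-.1,b)),('side',(47,338),(-.115,.1,h)),('side',(52,370),(-.115,.1,b))]
s=fit(cams,O,[.55,.25,.5])
P=[('top',(275,66),(.113,-.098,.0785)),('top',(28,205),(.113,.098,.0785)),('side',(350,25),(.113,-.098,.0785)),('side',(55,65),(.113,.098,.0785))]
s=fit(cams,O+P,s)
g=lambda o,q:np.array([o[0]+np.cos(o[2])*q[0]-np.sin(o[2])*q[1],o[1]+np.sin(o[2])*q[0]+np.cos(o[2])*q[1]])
W=[('top',(458,184),(.147,-.015,.0195)),('top',(457,223),(.147,.015,.0195)),('top',(682,189),(-.017,-.015,.036)),('top',(682,231),(-.017,.015,.036)),
('side',(503,201),(.147,-.015,.0195)),('side',(484,233),(.147,.015,.0195)),('side',(748,244),(-.017,-.015,.036)),('side',(738,280),(-.017,.015,.036)),('side',(694,236),(.017,-.015,.036)),('side',(735,295),(-.017,.015,.018))]
w=fit(cams,W,[.6,-.04,1.5])
for n in('foot',(-.072,-.083)),('press',(-.05,-.083)),('back right corner',(.115,-.1)): print(n[0],g(s,n[1]))
print('tip',g(w,(.147,0)))
# cork, matchbox
for c,z,p in(('side',.018+.045,(716,70)),('top',.063,(614,18)),('side',.032,(562,90)),('top',.032,(470,40))):print(c,onz(cams[c],T[c](p),z))
E
```

```text
[0.5609 0.2558 0.5455] 31.256711151510455 res [[-5.7, -10.8], [-5.5, -13.0], [-1.2, 2.9], [-0.0, 1.7], [1.9, 1.2], [4.4, 1.8]]
[0.5465 0.2503 0.5548] 31.786221400207 res [[-2.7, -3.9], [-2.2, -4.9], [-1.0, 9.2], [0.2, 8.1], [0.4, 9.0], [3.0, 9.6], [-2.8, -1.5], [0.3, -2.2], [-0.7, 8.5], [1.4, 9.1]]
[ 0.6164 -0.0587  1.6351] 93.68686143343089 res [[-1.4, -3.9], [-0.3, -4.0], [-4.8, -11.4], [-3.5, -12.5], [-1.2, 7.5], [0.9, 7.4], [-0.1, 2.2], [0.9, 1.6], [0.2, 1.6], [1.1, 3.2]]
foot [0.529  0.1418]
press [0.5477 0.1534]
back right corner [0.6969 0.2258]
tip [0.607 0.088]
side [ 0.7712 -0.0199  0.063 ]
top [ 0.7352 -0.0307  0.063 ]
side [0.7522 0.0875 0.032 ]
top [0.7251 0.0779 0.032 ]
```

```bash
sed -i 's/,q\[2\]\]/,q[2]+x[3]]/' fit.py
cat > objs.py <<'E'
from fit import *
h,b=.064,.034
O=[('top',(437,340),(-.115,-.1,h)),('top',(190,493),(-.115,.1,h)),('side',(405,275),(-.115,-.1,h)),('side',(405,312),(-.115,-.1,b)),('side',(47,338),(-.115,.1,h)),('side',(52,370),(-.115,.1,b))]
P=[('top',(275,66),(.113,-.098,.0785)),('top',(28,205),(.113,.098,.0785)),('side',(350,25),(.113,-.098,.0785)),('side',(55,65),(.113,.098,.0785))]
W=[('top',(458,184),(.147,-.015,.0195)),('top',(457,223),(.147,.015,.0195)),('top',(682,189),(-.017,-.015,.036)),('top',(682,231),(-.017,.015,.036)),
('side',(503,201),(.147,-.015,.0195)),('side',(484,233),(.147,.015,.0195)),('side',(748,244),(-.017,-.015,.036)),('side',(738,280),(-.017,.015,.036)),('side',(694,236),(.017,-.015,.036)),('side',(735,295),(-.017,.015,.018))]
g=lambda o,q:np.array([o[0]+np.cos(o[2])*q[0]-np.sin(o[2])*q[1],o[1]+np.sin(o[2])*q[0]+np.cos(o[2])*q[1]])
E
python3 - <<'E'
from objs import *
cams={c:shot(c) for c in('top','side')}
fit(cams,O,[.55,.25,.5,0])
s=fit(cams,O+P,[.55,.25,.5,0])
w=fit(cams,W,[.6,-.04,1.5,0])
w=fit(cams,[o for o in W if o[0]=='x']+W[:2]+W[4:],[.6,-.04,1.5,0])
for n in('foot',(-.072,-.083)),('press',(-.05,-.083)),('frontright corner',(-.115,-.1)): print(n[0],g(s,n[1]))
print('tip',g(w,(.147,0)))
for c,z,p in(('side',.018+.045,(716,70)),('top',.063,(614,18)),('side',.032,(562,90)),('top',.032,(470,40))):print(c,onz(cams[c],T[c](p),z+s[3]))
E
```

```text
[0.5403 0.2423 0.5483 0.0318] 31.417484164999802 res [[0.9, -0.7], [-2.3, -0.1], [0.3, 0.2], [1.5, -0.3], [-2.9, -0.2], [-0.0, 1.0]]
[0.5394 0.2417 0.5502 0.0311] 31.521899817349183 res [[1.3, -0.3], [-1.7, 0.4], [0.5, 0.9], [1.8, 0.4], [-2.6, 0.7], [0.2, 1.9], [-0.6, -1.8], [-0.8, -1.1], [0.5, -1.1], [-0.4, -0.6]]
[ 0.5902 -0.0614  1.5416  0.0327] 88.32684886079662 res [[0.3, -0.3], [0.1, 0.2], [0.3, -0.2], [0.2, -0.6], [-2.0, -0.1], [-1.5, -0.3], [0.6, 0.7], [-0.1, 0.2], [0.4, -1.4], [0.0, 2.2]]
[ 0.5925 -0.0612  1.552   0.031 ] 88.92387459396608 res [[0.1, -0.6], [0.0, -0.1], [-2.0, 0.2], [-1.3, 0.0], [0.7, 0.3], [0.1, -0.2], [0.4, -1.6], [0.2, 1.8]]
foot [0.5214 0.1333]
press [0.5402 0.1448]
frontright corner [0.4937 0.0964]
tip [0.5953 0.0858]
side [ 0.7325 -0.0264  0.0941]
top [ 0.7261 -0.0271  0.0941]
side [0.7163 0.0761 0.0631]
top [0.7167 0.0779 0.0631]
```

```bash
cat >> h.py <<'E'
from scipy.spatial.transform import Rotation as R
def goal(x,y,z,a,pos=None,rot=None):
    "tool y at world angle a (deg), pointing down"
    s=bot.read_state();pos=s['position'] if pos is None else pos;rot=s['tcp_rot'] if rot is None else rot
    a=np.radians(a);ty=np.array([np.cos(a),np.sin(a),0]);tz=np.array([0,0,-1.]);M=np.c_[np.cross(ty,tz),ty,tz]
    t=rot.T@(np.array([x,y,z])-pos)/.3;w=R.from_matrix(rot.T@M).as_rotvec()/np.pi
    print('inc',t.round(4),w.round(4),'t',s['time_s'],'F',s['force'].round(2),'pos',s['position'].round(4))
E
python3 -c "
from h import *
goal(.59,-.061,.15,-1.7)"
```

```text
inc [-1.9212 -1.6155  0.2785] [-0.      0.      0.4006] t 1.1 F [-0.45 -0.32  0.19] pos [0.2094 0.5888 0.2335]
```

>>> move_arm:
  increments:
    - [-0.96, -0.81, 0, 0, 0, 0.4, 1]
    - [-0.96, -0.81, 0, 0, 0, 0.4, 1]
    - [-0.96, -0.81, 0, 0, 0, 0.4, 1]
    - [-0.96, -0.81, 0, 0, 0, 0.4, 1]
    - [-0.96, -0.81, 0, 0, 0, 0.4, 1]
    - [-0.96, -0.81, 0, 0, 0, 0.4, 1]
    - [-0.96, -0.81, 0, 0, 0, 0.4, 1]
    - [-0.96, -0.81, 0, 0, 0, 0.4, 1]
    - [-0.96, -0.81, 0, 0, 0, 0.4, 1]
    - [-0.96, -0.81, 0, 0, 0, 0.4, 1]

```text
time_s: 1.93
position: [0.4035, 0.2582, 0.234]
tcp_rot: [[0.034, 0.999, 0.003], [0.999, -0.034, -0.002], [-0.002, 0.003, -1.0]]
force: [0.4, 0.9, -0.2]
opening: 1.006
grasp_force: 0.0
```

```bash
python3 -c "
from h import *
goal(.59,-.061,.14,-1.7)"
```

```text
inc [-1.0418  0.6561  0.3174] [ 0.0011  0.0006 -0.0013] t 1.9333 F [ 0.36  0.86 -0.25] pos [0.4035 0.2582 0.234 ]
```

>>> move_arm:
  increments:
    - [-1, 0.64, 0.3, 0, 0, 0, 1]
    - [-1, 0.64, 0.3, 0, 0, 0, 1]
    - [-1, 0.64, 0.3, 0, 0, 0, 1]
    - [-1, 0.64, 0.3, 0, 0, 0, 1]
    - [-1, 0.64, 0.3, 0, 0, 0, 1]
    - [-1, 0.64, 0.3, 0, 0, 0, 1]
    - [-1, 0.64, 0.3, 0, 0, 0, 1]
    - [-1, 0.64, 0.3, 0, 0, 0, 1]
    - [-1, 0.64, 0.3, 0, 0, 0, 1]
    - [-1, 0.64, 0.3, 0, 0, 0, 1]

```text
time_s: 2.77
position: [0.5892, -0.0469, 0.1423]
tcp_rot: [[0.026, 1.0, 0.004], [1.0, -0.026, -0.003], [-0.003, 0.004, -1.0]]
force: [0.2, 0.4, 0.4]
opening: 0.997
grasp_force: 0.0
```

```bash
python3 - <<'E'
from h import *
d=shot('side','side1')
d2=shot('top')
a=cv2.resize(d['image'][150:330,190:420],(800,600//1)[:1]+(626,))[:600]
b=cv2.resize(d2['image'][150:330,190:420],(800,626))[:600]
cv2.imwrite('pics/c1.png',np.hstack([cv2.resize(a,(400,300)),cv2.resize(b,(400,300))]))
goal(.59,-.061,.064,-1.7)
s=bot.read_state();print(s['tcp_rot'])
for c,D in(('side',d),('top',d2)):
  for r in nets.find_in(c,'wedge_grip')[:2]: print(c,r,onz(D,r['location'],.06))
E
```

```text
inc [-0.0633  0.0176  0.263 ] [-0.0003 -0.0002  0.0019] t 2.8667 F [-0.63  0.75  0.61] pos [ 0.5852 -0.0419  0.1429]
[[ 2.37532820e-02  9.99717468e-01 -8.75542754e-04]
 [ 9.99717731e-01 -2.37528404e-02  5.11361888e-04]
 [ 4.90420784e-04 -8.87442139e-04 -9.99999486e-01]]
side {'location': [307.8, 249.2], 'conf': 0.68} [ 0.5925101  -0.00333639  0.06      ]
top {'location': [289.1, 228.4], 'conf': 0.72} [0.58896322 0.04107856 0.06      ]
```

View pics/c1.png

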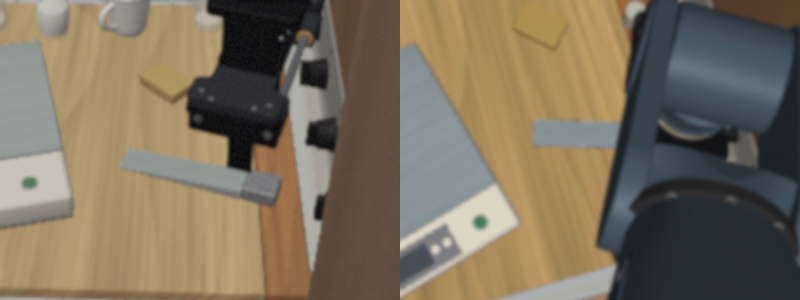

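>>> move_arm:
  increments:
    - [-0.065, 0.018, 0, 0, 0, 0.002, 1]
    - [-0.065, 0.018, 0, 0, 0, 0.002, 1]
    - [-0.065, 0.018, 0.1, 0, 0, 0.002, 1]
    - [-0.065, 0.018, 0.15, 0, 0, 0.002, 1]
    - [-0.065, 0.018, 0.2, 0, 0, 0.002, 1]
    - [-0.065, 0.018, 0.23, 0, 0, 0.002, 1]
    - [-0.065, 0.018, 0.25, 0, 0, 0.002, 1]
    - [-0.065, 0.018, 0.26, 0, 0, 0.002, 1]
    - [-0.065, 0.018, 0.26, 0, 0, 0.002, 1]

```text
time_s: 3.72
position: [0.5899, -0.0596, 0.0656]
tcp_rot: [[0.027, 1.0, -0.0], [1.0, -0.027, 0.0], [0.0, -0.0, -1.0]]
force: [-0.1, 0.3, -0.5]
opening: 1.001
grasp_force: 0.0
```

```bash
python3 - <<'E'
from h import *
d=shot('side')
cv2.imwrite('pics/c2.png',cv2.resize(d['image'][190:300,230:400],(620,400),interpolation=cv2.INTER_CUBIC))
goal(.59,-.061,.064,-1.7)
E
```

```text
inc [-0.0039 -0.0008  0.0068] [0.0002 0.     0.0009] t 3.7667 F [-0.23  1.18 -0.05] pos [ 0.5903 -0.0598  0.066 ]
```

View pics/c2.png

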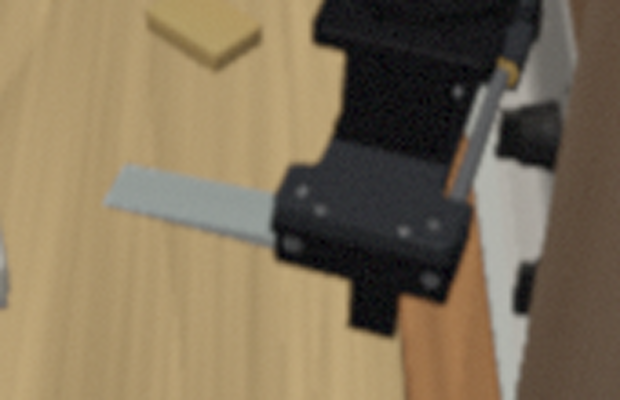

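>>> move_arm:
  increments:
    - [0, 0, 0.007, 0, 0, 0, 1]
    - [0, 0, 0.007, 0, 0, 0, 0]
    - [0, 0, 0.007, 0, 0, 0, 0]
    - [0, 0, 0.007, 0, 0, 0, 0]
    - [0, 0, 0.007, 0, 0, 0, 0]
    - [0, 0, 0.007, 0, 0, 0, 0]
    - [0, 0, 0.007, 0, 0, 0, 0]
    - [0, 0, 0.007, 0, 0, 0, 0]

```text
time_s: 4.43
position: [0.5901, -0.0604, 0.065]
tcp_rot: [[0.027, 1.0, 0.001], [1.0, -0.027, -0.0], [-0.0, 0.001, -1.0]]
force: [-1.6, 0.3, 4.7]
opening: 0.552
grasp_force: 2.6
```

```bash
python3 - <<'E'
from h import *
s=np.array([.5214,.1333]);u=np.array([-np.sin(.5502),np.cos(.5502)])
p=s-u*.182
z=bot.read_state()['position'][2]
goal(*p,z,31.5)
print(p,bot.read_state()['opening'],bot.read_state()['grasp_force'])
E
```

```text
inc [0.1308 0.0848 0.    ] [ 0.0002  0.0002 -0.1837] t 4.4333 F [-1.6   0.31  4.72] pos [ 0.5901 -0.0604  0.065 ]
[ 0.61656011 -0.02184043] 0.5524650577583297 2.5737973380455514
```

>>> move_arm:
  increments:
    - [0, 0, -0.003, 0, 0, 0, 0]
    - [0, 0, -0.003, 0, 0, 0, 0]
    - [0, 0, -0.003, 0, 0, 0, 0]
    - [0, 0, -0.003, 0, 0, 0, 0]
    - [0, 0, -0.003, 0, 0, 0, 0]
    - [0, 0, -0.003, 0, 0, 0, 0]

```text
time_s: 4.93
position: [0.5901, -0.0604, 0.0649]
tcp_rot: [[0.027, 1.0, 0.0], [1.0, -0.027, -0.0], [-0.0, 0.0, -1.0]]
force: [-1.6, 0.1, 5.4]
opening: 0.343
grasp_force: 31.4
```

>>> move_arm:
  increments:
    - [0.02, 0.013, -0.004, 0, 0, -0.03, 0]
    - [0.04, 0.026, -0.004, 0, 0, -0.06, 0]
    - [0.06, 0.039, -0.004, 0, 0, -0.09, 0]
    - [0.08, 0.052, -0.004, 0, 0, -0.12, 0]
    - [0.1, 0.065, -0.004, 0, 0, -0.15, 0]
    - [0.12, 0.078, -0.004, 0, 0, -0.17, 0]
    - [0.13, 0.085, -0.004, 0, 0, -0.184, 0]
    - [0.13, 0.085, -0.004, 0, 0, -0.184, 0]
    - [0.13, 0.085, -0.004, 0, 0, -0.184, 0]

```text
time_s: 5.68
position: [0.6165, -0.0218, 0.0651]
tcp_rot: [[-0.523, 0.853, -0.0], [0.853, 0.523, 0.0], [0.0, -0.0, -1.0]]
force: [-0.8, -0.2, -0.6]
opening: 0.338
grasp_force: 30.0
```

```bash
python3 - <<'E'
from h import *
d=shot('side');d2=shot('top')
a=cv2.resize(d['image'][165:305,90:370],(800,400),interpolation=cv2.INTER_CUBIC)
b=cv2.resize(d2['image'][200:300,200:350],(300,200),interpolation=cv2.INTER_CUBIC)
a=np.vstack([a,np.zeros((200,800,3),np.uint8)]);a[400:,:300]=b
cv2.imwrite('pics/c3.png',a)
s=np.array([.5214,.1333]);u=np.array([-np.sin(.5502),np.cos(.5502)]);p=s-u*.182
goal(*p,.065,31.5)
E
```

```text
inc [0.0002 0.0012 0.0008] [-0.0001 -0.0001 -0.    ] t 5.7833 F [-0.61  0.16 -0.89] pos [ 0.6163 -0.0221  0.0652]
```

View pics/c3.png

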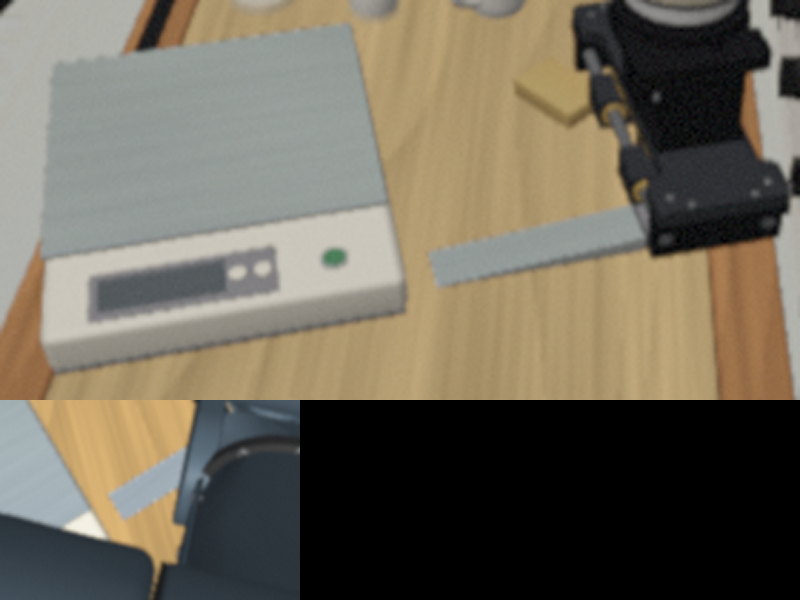

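```bash
python3 - <<'E'
from objs import *
cams={c:shot(c) for c in('top','side')}
f=np.array([.5214,.1333]);c,s=np.cos(.5502),np.sin(.5502);M=np.array([[c,s],[-s,c]])
z=.0515
for cam,p in(('side',T['side']((430,252))),('side',T['side']((438,286))),('top',np.array([255,246.5])),('top',np.array([261,259.5]))):
    q=onz(cams[cam],p,z)[:2];print(cam,q,'scale frame rel foot',M@(q-f))
# scale right edge bottom front corner: rel foot should be (-.043,-.017)
for p,z in(((405,312),.0655),((405,275),.0955)):print(M@(onz(cams['side'],T['side'](p),z)[:2]-f))
print(M@(onz(cams['top'],T['top']((437,340)),.0955)[:2]-f))
for cam,p in(('side',(388,205)),('top',(400,283))):print(cam,'platform front right',M@(onz(cams[cam],T[cam](p),.1105)[:2]-f))
p=bot.read_state()['position'];print('grip rel',M@(p[:2]-f))
E
```

```text
side [0.5543 0.1094] scale frame rel foot [ 0.0155 -0.0375]
side [0.5296 0.0942] scale frame rel foot [-0.0135 -0.0376]
top [0.5537 0.1075] scale frame rel foot [ 0.0141 -0.0389]
top [0.5285 0.0954] scale frame rel foot [-0.0137 -0.036 ]
[-0.0418 -0.0142]
[-0.0412 -0.0164]
[-0.0423 -0.0147]
side platform front right [ 0.0016 -0.014 ]
top platform front right [ 0.0034 -0.0127]
grip rel [-0.0004 -0.1822]
```

>>> move_arm:
  increments:
    - [0.015, 0, 0.001, 0, 0, 0, 0]
    - [0.03, 0, 0.001, 0, 0, 0, 0]
    - [0.045, 0, 0.001, 0, 0, 0, 0]
    - [0.06, 0, 0.001, 0, 0, 0, 0]
    - [0.075, 0, 0.001, 0, 0, 0, 0]
    - [0.09, 0, 0.001, 0, 0, 0, 0]
    - [0.105, 0, 0.001, 0, 0, 0, 0]
    - [0.12, 0, 0.001, 0, 0, 0, 0]
    - [0.133, 0, 0.001, 0, 0, 0, 0]
    - [0.133, 0, 0.001, 0, 0, 0, 0]

```text
time_s: 6.72
position: [0.5949, 0.013, 0.0652]
tcp_rot: [[-0.524, 0.852, -0.001], [0.852, 0.524, 0.0], [0.001, -0.001, -1.0]]
force: [-0.5, -0.3, -0.5]
opening: 0.344
grasp_force: 30.0
```

>>> move_arm:
  increments:
    - [0.004, 0, 0, 0, 0, 0, 0]
    - [0.008, 0, 0, 0, 0, 0, 0]
    - [0.012, 0, 0, 0, 0, 0, 0]

```text
time_s: 6.97
position: [0.5939, 0.015, 0.0653]
tcp_rot: [[-0.523, 0.852, 0.0], [0.852, 0.523, -0.0], [-0.0, 0.0, -1.0]]
force: [-0.8, -0.1, -1.0]
opening: 0.347
grasp_force: 30.0
```

>>> move_arm:
  increments:
    - [0.004, 0, 0.002, 0, 0, 0, 0]
    - [0.007, 0, 0.002, 0, 0, 0, 0]
    - [0.01, 0, 0.002, 0, 0, 0, 0]
    - [0.01, 0, 0.002, 0, 0, 0, 0]

```text
time_s: 7.3
position: [0.5928, 0.0175, 0.065]
tcp_rot: [[-0.523, 0.852, 0.001], [0.852, 0.523, -0.0], [-0.001, 0.001, -1.0]]
force: [0.5, -0.7, 2.0]
opening: 0.339
grasp_force: 31.0
```

>>> move_arm:
  increments:
    - [0.004, 0, 0, 0, 0, 0, 0]
    - [0.008, 0, 0, 0, 0, 0, 0]
    - [0.012, 0, 0, 0, 0, 0, 0]
    - [0.012, 0, 0, 0, 0, 0, 0]

```text
time_s: 7.63
position: [0.5908, 0.0208, 0.065]
tcp_rot: [[-0.524, 0.852, 0.001], [0.852, 0.524, -0.0], [-0.001, 0.001, -1.0]]
force: [1.1, -1.0, 2.1]
opening: 0.34
grasp_force: 31.6
```

>>> move_arm:
  increments:
    - [0.004, 0, 0, 0, 0, 0, 0]
    - [0.008, 0, 0, 0, 0, 0, 0]
    - [0.012, 0, 0, 0, 0, 0, 0]
    - [0.012, 0, 0, 0, 0, 0, 0]

```text
time_s: 7.97
position: [0.5889, 0.0238, 0.0649]
tcp_rot: [[-0.524, 0.852, 0.001], [0.852, 0.524, -0.0], [-0.001, 0.001, -1.0]]
force: [0.6, -2.1, 3.5]
opening: 0.342
grasp_force: 32.2
```

>>> move_arm:
  increments:
    - [0.004, 0, -0.0007, 0, 0, 0, 0]
    - [0.008, 0, -0.0007, 0, 0, 0, 0]
    - [0.012, 0, -0.0007, 0, 0, 0, 0]
    - [0.012, 0, -0.0007, 0, 0, 0, 0]

```text
time_s: 8.3
position: [0.5866, 0.0271, 0.065]
tcp_rot: [[-0.523, 0.852, 0.0], [0.852, 0.523, 0.0], [-0.0, 0.0, -1.0]]
force: [0.5, -2.8, 4.0]
opening: 0.348
grasp_force: 32.1
```

>>> move_arm:
  increments:
    - [0.004, 0, -0.001, 0, 0, 0, 0]
    - [0.008, 0, -0.001, 0, 0, 0, 0]
    - [0.008, 0, -0.001, 0, 0, 0, 0]

```text
time_s: 8.55
position: [0.5847, 0.0294, 0.065]
tcp_rot: [[-0.523, 0.852, -0.001], [0.852, 0.523, 0.0], [0.001, -0.001, -1.0]]
force: [1.2, -1.0, 3.5]
opening: 0.342
grasp_force: 31.2
```

```bash
cat >> h.py <<'E'
def rd():
    u=np.array([-np.sin(.5502),np.cos(.5502)]);s=bot.read_state();f=s['force']
    print('along',(s['position'][:2]-[.6163,-.0221])@u,'F.u',f[:2]@u,'lat',f[:2]@[u[1],-u[0]],'Fz',f[2],s['time_s'])
E
python3 -c "
from h import *
rd()
for i in range(3): shot('side');rd()"
```

```text
along 0.060376927632536874 F.u -1.4194852313498938 lat 0.49128475104719066 Fz 3.4514033979100436 8.55
along 0.060339562676900826 F.u -0.9924821494924865 lat 0.5060129836383906 Fz 2.3222854602348493 8.6
along 0.06035669408998322 F.u -1.8595918651232868 lat -0.45087747477775975 Fz 2.4888219639341598 8.65
along 0.060343882504691734 F.u -1.596895721785431 lat 0.32775062775442754 Fz 2.255554414842868 8.7
```

>>> move_arm:
  increments:
    - [0.004, 0, 0, 0, 0, 0, 0]
    - [0.008, 0, 0, 0, 0, 0, 0]
    - [0.012, 0, 0, 0, 0, 0, 0]
    - [0.012, 0, 0, 0, 0, 0, 0]

```text
time_s: 9.03
position: [0.5829, 0.0324, 0.065]
tcp_rot: [[-0.523, 0.852, -0.001], [0.852, 0.523, 0.0], [0.001, -0.001, -1.0]]
force: [0.1, -0.4, 1.7]
opening: 0.341
grasp_force: 30.8
```

>>> move_arm:
  increments:
    - [0.004, 0, 0, 0, 0, 0, 0]
    - [0.008, 0, 0, 0, 0, 0, 0]
    - [0.012, 0, 0, 0, 0, 0, 0]
    - [0.012, 0, 0, 0, 0, 0, 0]

```text
time_s: 9.37
position: [0.581, 0.0355, 0.065]
tcp_rot: [[-0.523, 0.852, -0.001], [0.852, 0.523, 0.0], [0.001, -0.001, -1.0]]
force: [-1.1, -0.5, 1.0]
opening: 0.342
grasp_force: 30.5
```

>>> move_arm:
  increments:
    - [0.004, 0, 0, 0, 0, 0, 0]
    - [0.008, 0, 0, 0, 0, 0, 0]
    - [0.012, 0, 0, 0, 0, 0, 0]
    - [0.012, 0, 0, 0, 0, 0, 0]

```text
time_s: 9.7
position: [0.5791, 0.0386, 0.065]
tcp_rot: [[-0.523, 0.852, -0.001], [0.852, 0.523, 0.0], [0.001, -0.001, -1.0]]
force: [0.2, 0.8, -0.1]
opening: 0.341
grasp_force: 30.2
```

>>> move_arm:
  increments:
    - [0.004, 0, 0.001, 0, 0, 0, 0]
    - [0.008, 0, 0.001, 0, 0, 0, 0]
    - [0.012, 0, 0.001, 0, 0, 0, 0]
    - [0.012, 0, 0.001, 0, 0, 0, 0]

```text
time_s: 10.03
position: [0.5778, 0.0414, 0.065]
tcp_rot: [[-0.523, 0.852, 0.0], [0.852, 0.523, 0.0], [-0.0, 0.0, -1.0]]
force: [0.6, -0.6, 1.1]
opening: 0.339
grasp_force: 30.9
```

>>> move_arm:
  increments:
    - [0.004, 0, 0, 0, 0, 0, 0]
    - [0.008, 0, 0, 0, 0, 0, 0]
    - [0.01, 0, 0, 0, 0, 0, 0]
    - [0.01, 0, 0, 0, 0, 0, 0]

```text
time_s: 10.37
position: [0.5763, 0.0439, 0.065]
tcp_rot: [[-0.523, 0.852, 0.0], [0.852, 0.523, 0.0], [-0.0, 0.0, -1.0]]
force: [1.1, -0.7, 1.3]
opening: 0.338
grasp_force: 31.0
```

```bash
python3 -c "
from h import *
rd()
shot('side');rd()"
```

```text
along 0.07717623850127756 F.u -1.2062340090941188 lat 0.57842068588595 Fz 1.2751062205541115 10.3667
along 0.07718426833310953 F.u -0.614676945437377 lat 0.5168343314796086 Fz 2.4219816866477855 10.4167
```

>>> move_arm:
  increments:
    - [0.004, 0, 0, 0, 0, 0, 0]
    - [0.008, 0, 0, 0, 0, 0, 0]
    - [0.012, 0, 0, 0, 0, 0, 0]
    - [0.012, 0, 0, 0, 0, 0, 0]

```text
time_s: 10.75
position: [0.5743, 0.047, 0.065]
tcp_rot: [[-0.523, 0.852, 0.0], [0.852, 0.523, -0.0], [-0.0, 0.0, -1.0]]
force: [1.7, -1.8, 2.5]
opening: 0.341
grasp_force: 31.3
```

>>> move_arm:
  increments:
    - [0.004, 0, 0, 0, 0, 0, 0]
    - [0.008, 0, 0, 0, 0, 0, 0]
    - [0.008, 0, 0, 0, 0, 0, 0]

```text
time_s: 11.0
position: [0.5731, 0.049, 0.0649]
tcp_rot: [[-0.523, 0.852, 0.0], [0.852, 0.523, 0.0], [-0.0, 0.0, -1.0]]
force: [-0.0, -1.3, 1.9]
opening: 0.344
grasp_force: 31.4
```

```bash
python3 -c "
from h import *
rd()
shot('side');rd()
shot('side');rd()"
```

```text
along 0.083245485363011 F.u -1.1337656876471198 lat -0.7137155515957024 Fz 1.8692027689758457 11.0
along 0.08322549680951326 F.u -0.849227530375544 lat 0.8717055896723488 Fz 3.174274255570308 11.05
along 0.08323334568316565 F.u -1.3543999795218313 lat 0.30946806522565745 Fz 2.5354015480711176 11.1
```

Still free drag; go on.

>>> move_arm:
  increments:
    - [0.004, 0, 0, 0, 0, 0, 0]
    - [0.008, 0, 0, 0, 0, 0, 0]
    - [0.012, 0, 0, 0, 0, 0, 0]
    - [0.012, 0, 0, 0, 0, 0, 0]

```text
time_s: 11.43
position: [0.5712, 0.0521, 0.0649]
tcp_rot: [[-0.523, 0.852, 0.0], [0.852, 0.523, -0.0], [-0.0, 0.0, -1.0]]
force: [0.2, -1.2, 4.0]
opening: 0.34
grasp_force: 31.6
```

>>> move_arm:
  increments:
    - [0.004, 0, -0.0005, 0, 0, 0, 0]
    - [0.008, 0, -0.0005, 0, 0, 0, 0]
    - [0.012, 0, -0.0005, 0, 0, 0, 0]
    - [0.012, 0, -0.0005, 0, 0, 0, 0]

```text
time_s: 11.77
position: [0.569, 0.0553, 0.065]
tcp_rot: [[-0.523, 0.852, -0.0], [0.852, 0.523, 0.0], [0.0, -0.0, -1.0]]
force: [0.6, -1.1, 3.1]
opening: 0.341
grasp_force: 31.3
```

>>> move_arm:
  increments:
    - [0.004, 0, -0.0005, 0, 0, 0, 0]
    - [0.008, 0, -0.0005, 0, 0, 0, 0]
    - [0.01, 0, -0.0005, 0, 0, 0, 0]
    - [0.01, 0, -0.0005, 0, 0, 0, 0]

```text
time_s: 12.1
position: [0.5671, 0.0579, 0.065]
tcp_rot: [[-0.523, 0.852, -0.001], [0.852, 0.523, 0.0], [0.001, -0.001, -1.0]]
force: [0.9, 0.7, 1.0]
opening: 0.344
grasp_force: 30.7
```

>>> move_arm:
  increments:
    - [0.004, 0, 0.0005, 0, 0, 0, 0]
    - [0.008, 0, 0.0005, 0, 0, 0, 0]
    - [0.01, 0, 0.0005, 0, 0, 0, 0]
    - [0.01, 0, 0.0005, 0, 0, 0, 0]

```text
time_s: 12.43
position: [0.5659, 0.0603, 0.065]
tcp_rot: [[-0.523, 0.852, -0.0], [0.852, 0.523, 0.0], [0.0, -0.0, -1.0]]
force: [0.9, -1.2, 1.2]
opening: 0.342
grasp_force: 30.8
```

>>> move_arm:
  increments:
    - [0.004, 0, 0, 0, 0, 0, 0]
    - [0.008, 0, 0, 0, 0, 0, 0]
    - [0.01, 0, 0, 0, 0, 0, 0]
    - [0.01, 0, 0, 0, 0, 0, 0]

```text
time_s: 12.77
position: [0.5643, 0.063, 0.065]
tcp_rot: [[-0.523, 0.852, -0.0], [0.852, 0.523, 0.0], [0.0, -0.0, -1.0]]
force: [1.0, -0.2, 0.8]
opening: 0.339
grasp_force: 30.7
```

```bash
python3 -c "
from h import *
rd()
d=shot('side');rd()
cv2.imwrite('pics/c4.png',cv2.resize(d['image'][165:305,90:370],(800,400),interpolation=cv2.INTER_CUBIC))
"
```

```text
along 0.0996784387875675 F.u -0.6735543473390325 lat 0.7665506371407618 Fz 0.7582991844476945 12.7667
along 0.09965107368764685 F.u -0.24391642723050047 lat 0.7404057301696971 Fz 0.735243232894565 12.8167
```

View pics/c4.png

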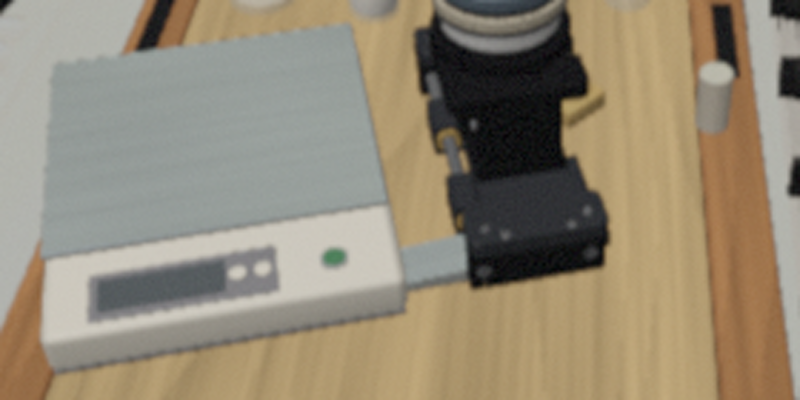

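The wedge's blade runs under the right side at the front (crop 400–470, 240–285). The scale has not moved (its corner is still at 405,312), and the drag is still free.

>>> move_arm:
  increments:
    - [0.004, 0, 0.0005, 0, 0, 0, 0]
    - [0.008, 0, 0.0005, 0, 0, 0, 0]
    - [0.01, 0, 0.0005, 0, 0, 0, 0]
    - [0.01, 0, 0.0005, 0, 0, 0, 0]

```text
time_s: 13.15
position: [0.5634, 0.0649, 0.065]
tcp_rot: [[-0.524, 0.852, 0.001], [0.852, 0.524, -0.001], [-0.001, 0.0, -1.0]]
force: [1.9, -2.5, 1.3]
opening: 0.342
grasp_force: 31.1
```

```bash
python3 -c "
from h import *
rd()
for i in range(3): shot('side');rd()"
```

```text
along 0.101856118281329 F.u -3.087582309249841 lat 0.28167962029174715 Fz 1.2914866337045852 13.15
along 0.10187227848535613 F.u -3.2340711264319317 lat 0.05787535429758875 Fz 1.2655400111516593 13.2
along 0.10185913298031947 F.u -3.099128857909228 lat -0.7997361791704672 Fz 0.32863619904269015 13.25
along 0.10185683721615256 F.u -3.6851227517554594 lat 0.1605009766470583 Fz 1.134201519920035 13.3
```

>>> move_arm:
  increments:
    - [0.002, 0, 0, 0, 0, 0, 0]
    - [0.004, 0, 0, 0, 0, 0, 0]
    - [0.004, 0, 0, 0, 0, 0, 0]

```text
time_s: 13.55
position: [0.5632, 0.0656, 0.065]
tcp_rot: [[-0.524, 0.852, 0.002], [0.852, 0.524, -0.001], [-0.002, 0.001, -1.0]]
force: [2.5, -5.4, 0.8]
opening: 0.342
grasp_force: 31.0
```

```bash
python3 -c "
from h import *
rd()
for i in range(2): shot('side');rd()"
```

```text
along 0.10247456987477557 F.u -5.871111273742872 lat -0.7047000501607968 Fz 0.7676098892812024 13.55
along 0.1024691553546405 F.u -4.619749812277748 lat -0.460041478812056 Fz 1.0856644961524975 13.6
along 0.10246895795364269 F.u -5.610944326190201 lat -0.4890185740699038 Fz 1.1362425449751608 13.65
```

>>> move_arm:
  increments:
    - [0.002, 0, 0, 0, 0, 0, 0]
    - [0.003, 0, 0, 0, 0, 0, 0]
    - [0.003, 0, 0, 0, 0, 0, 0]

```text
time_s: 13.9
position: [0.5632, 0.0658, 0.065]
tcp_rot: [[-0.524, 0.852, 0.003], [0.852, 0.524, -0.002], [-0.003, 0.001, -1.0]]
force: [2.7, -6.7, -0.3]
opening: 0.341
grasp_force: 30.7
```

```bash
python3 -c "
from h import *
rd()
for i in range(2): shot('side');rd()"
```

```text
along 0.10267679794423681 F.u -7.181657502296618 lat -1.1900523655005382 Fz -0.3396346930532945 13.9
along 0.1026911567165709 F.u -7.252795783272423 lat -1.3719543192079473 Fz -0.07338261355055734 13.95
along 0.10266891358421283 F.u -6.725674502703094 lat -1.0480426633251974 Fz -0.36688923650453975 14.0
```

>>> move_arm:
  increments:
    - [-0.003, 0, 0, 0, 0, 0, 0]
    - [-0.004, 0, 0, 0, 0, 0, 0]
    - [-0.004, 0, 0, 0, 0, 0, 0.7]
    - [-0.004, 0, 0, 0, 0, 0, 0.7]
    - [-0.004, 0, 0, 0, 0, 0, 0.7]
    - [-0.004, 0, 0, 0, 0, 0, 0.7]
    - [-0.004, 0, 0, 0, 0, 0, 0.7]
    - [-0.004, 0, 0, 0, 0, 0, 0.7]

```text
time_s: 14.67
position: [0.5574, 0.0657, 0.0651]
tcp_rot: [[-0.524, 0.851, -0.011], [0.852, 0.524, -0.001], [0.005, -0.01, -1.0]]
force: [-8.4, -6.1, 12.3]
opening: 0.669
grasp_force: 6.0
```

```bash
python3 -c "
from h import *
rd()
c,s=np.cos(.5502),np.sin(.5502)
f=np.array([.5214,.1333]);q=f+np.array([c,s])*.022;print(q)
goal(*q,.17,31.5)
from objs import *
"
```

```text
along 0.1056216799450014 F.u -0.8216302964375363 lat -10.303799882660927 Fz 12.322908843234554 14.6667
[0.54015324 0.14480287]
inc [ 0.2565  0.0861 -0.3491] [-0.0031 -0.0016  0.0007] t 14.6667 F [-8.35 -6.09 12.32] pos [0.5574 0.0657 0.0651]
```

```bash
python3 -c "
from h import *
d=shot('side');rd();e=shot('top');rd()
a=cv2.resize(d['image'][195:295,200:340],(560,400),interpolation=cv2.INTER_CUBIC)
b=cv2.resize(e['image'][180:280,200:260],(240,400),interpolation=cv2.INTER_CUBIC)
cv2.imwrite('pics/c5.png',np.hstack([a,b]));print(bot.read_state())
"
```

```text
along 0.10569704987230417 F.u -1.0728974878977022 lat -9.435621322592912 Fz 12.660655569635376 14.7167
along 0.10575309168981989 F.u -1.247466585660741 lat -8.815157804721036 Fz 12.075954669758726 14.7667
{'time_s': 14.7667, 'joint_positions': array([ -4.63235071,  39.67947924,  98.22768102,  -0.12895224,
        42.71331885, -36.14793029]), 'qvel': array([-0.05897497,  0.04415137, -0.06238754,  0.07644389, -0.01123989,
       -0.0444106 ]), 'tau': array([ 2.49186829e+00, -3.78573346e+01, -1.20891479e+01,  1.08435564e+00,
       -1.72607493e+00, -2.28678854e-02]), 'position': array([0.55727695, 0.06575861, 0.06514719]), 'tcp_rot': array([[-5.24118250e-01,  8.51575542e-01, -1.09158441e-02],
       [ 8.51629807e-01,  5.24143352e-01, -6.47209000e-04],
       [ 5.17031976e-03, -9.63547225e-03, -9.99940211e-01]]), 'force': array([-6.86196899, -5.67243877, 12.07595467]), 'moment': array([-0.81538498,  1.03648299,  0.00698576]), 'grasp_force': 5.886657563969493, 'opening': 0.6835826650772853}
```

View pics/c5.png

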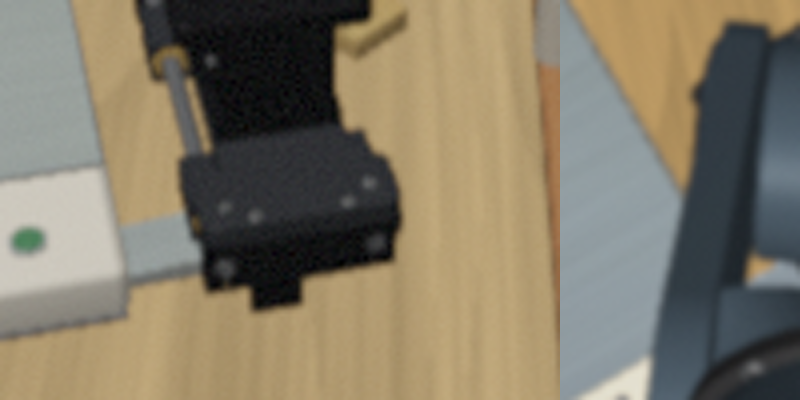

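>>> move_arm:
  increments:
    - [0, 0, -0.005, 0, 0, 0, 0.7]
    - [0, 0, -0.01, 0, 0, 0, 0.7]
    - [0, 0, -0.02, 0, 0, 0, 0.7]
    - [0, 0, -0.05, 0, 0, 0, 0.7]
    - [0, 0, -0.1, 0, 0, 0, 0.7]
    - [0, 0, -0.2, 0, 0, 0, 0.7]
    - [0, 0, -0.3, 0, 0, 0, 0.7]
    - [0, 0, -0.36, 0, 0, 0, 0.5]
    - [0, 0, -0.36, 0, 0, 0, 0.2]
    - [0, 0, -0.36, 0, 0, 0, 0]

```text
time_s: 15.6
position: [0.5632, 0.0663, 0.1743]
tcp_rot: [[-0.524, 0.852, 0.003], [0.852, 0.524, 0.0], [-0.002, 0.003, -1.0]]
force: [0.0, -0.3, -0.2]
opening: 0.556
grasp_force: 0.0
```

```bash
python3 -c "
from h import *
shot('side');rd();goal(.5402,.1448,.14,31.5)
d=shot('side');rd()
cv2.imwrite('pics/c6.png',cv2.resize(d['image'][165:305,90:370],(800,400),interpolation=cv2.INTER_CUBIC))
"
```

```text
along 0.10362650032907264 F.u -0.2274267031120935 lat -0.10608535548153583 Fz -0.9823068007194813 15.65
inc [0.2614 0.0746 0.11  ] [-0.     -0.0001  0.0004] t 15.65 F [ 0.03 -0.25 -0.98] pos [0.5622 0.0663 0.173 ]
along 0.10391581625627765 F.u 0.877251214703742 lat -0.18479486568237527 Fz 0.595592092972162 15.7
```

View pics/c6.png

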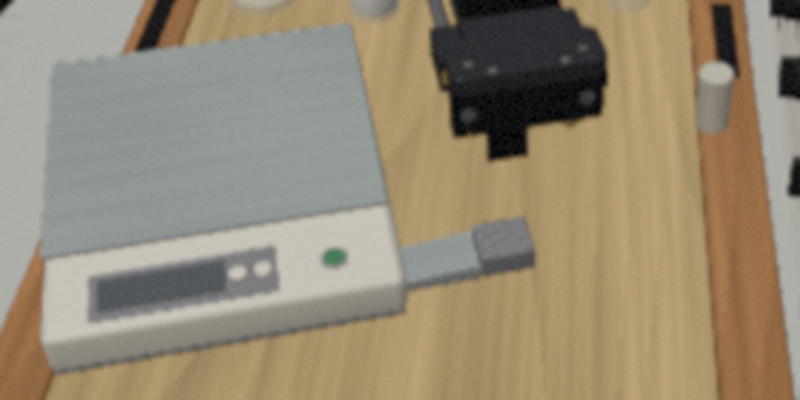

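The wedge sits under the right front with its grip free (crop 475–533, 220–270), and the scale is unmoved. Next I go over the press spot with the fingers shut.

>>> move_arm:
  increments:
    - [0.1, 0.03, 0, 0, 0, 0, 0]
    - [0.2, 0.06, 0, 0, 0, 0, 0]
    - [0.261, 0.075, 0, 0, 0, 0, 0]
    - [0.261, 0.075, 0.03, 0, 0, 0, 0]
    - [0.261, 0.075, 0.06, 0, 0, 0, 0]
    - [0.261, 0.075, 0.09, 0, 0, 0, 0]
    - [0.261, 0.075, 0.11, 0, 0, 0, 0]
    - [0.261, 0.075, 0.11, 0, 0, 0, 0]
    - [0.261, 0.075, 0.11, 0, 0, 0, 0]

```text
time_s: 16.45
position: [0.5406, 0.1435, 0.1388]
tcp_rot: [[-0.522, 0.853, -0.002], [0.853, 0.522, -0.0], [0.001, -0.002, -1.0]]
force: [0.5, 0.6, -0.2]
opening: 0.001
grasp_force: 0.0
```

```bash
python3 -c "
from h import *
d=shot('side');rd();goal(.5402,.1448,.1235,31.5);print(bot.read_state()['opening'])
"
```

```text
along 0.18072034989354388 F.u 0.19881938710335112 lat 0.3143448585969393 Fz -0.5751782367104021 16.5
inc [ 0.0044 -0.0004  0.0531] [-0.0002 -0.0001 -0.0001] t 16.5 F [ 0.16  0.33 -0.58] pos [0.541  0.1437 0.1394]
0.006856315494450199
```

>>> move_arm:
  increments:
    - [0.003, 0, 0.02, 0, 0, 0, 0]
    - [0.003, 0, 0.035, 0, 0, 0, 0]
    - [0.003, 0, 0.045, 0, 0, 0, 0]
    - [0.003, 0, 0.05, 0, 0, 0, 0]
    - [0.003, 0, 0.05, 0, 0, 0, 0]

```text
time_s: 16.92
position: [0.5401, 0.1452, 0.1254]
tcp_rot: [[-0.524, 0.852, -0.0], [0.852, 0.524, -0.0], [-0.0, -0.0, -1.0]]
force: [-1.6, -0.7, 5.3]
opening: 0.005
grasp_force: 2.4
```

>>> move_arm:
  increments:
    - [0, 0, 0.002, 0, 0, 0, 0]
    - [0, 0, 0.003, 0, 0, 0, 0]
    - [0, 0, 0.003, 0, 0, 0, 0]
    - [0, 0, 0.003, 0, 0, 0, 0]

```text
time_s: 17.25
position: [0.5401, 0.1452, 0.1254]
tcp_rot: [[-0.524, 0.852, 0.0], [0.852, 0.524, -0.0], [-0.001, -0.0, -1.0]]
force: [-2.4, -0.7, 10.0]
opening: 0.002
grasp_force: 4.8
```

>>> move_arm:
  increments:
    - [0, 0, 0.001, 0, 0, 0, 0]
    - [0, 0, 0.001, 0, 0, 0, 0]
    - [0, 0, 0.001, 0, 0, 0, 0]
    - [0, 0, 0.001, 0, 0, 0, 0]
    - [0, 0, 0.001, 0, 0, 0, 0]
    - [0, 0, 0.001, 0, 0, 0, 0]

```text
time_s: 17.75
position: [0.5401, 0.1452, 0.1254]
tcp_rot: [[-0.524, 0.852, 0.0], [0.852, 0.524, -0.0], [-0.001, 0.0, -1.0]]
force: [-3.2, -2.2, 11.3]
opening: 0.003
grasp_force: 5.7
```

>>> move_arm:
  increments:
    - [0, 0, -0.01, 0, 0, 0, 0]
    - [0, 0, -0.03, 0, 0, 0, 0]
    - [0, 0, -0.08, 0, 0, 0, 0]
    - [0, 0, -0.16, 0, 0, 0, 0]
    - [0, 0, -0.25, 0, 0, 0, 0]
    - [-0.2, 0, -0.25, 0, 0, 0, 0]
    - [-0.4, 0, -0.25, 0, 0, 0, 0]
    - [-0.4, 0, -0.25, 0, 0, 0, 0]
    - [-0.4, 0, -0.25, 0, 0, 0, 0]

```text
time_s: 18.5
position: [0.6081, 0.037, 0.1995]
tcp_rot: [[-0.519, 0.855, 0.007], [0.855, 0.519, -0.004], [-0.007, 0.004, -1.0]]
force: [0.8, 0.1, -0.3]
opening: 0.006
grasp_force: 0.0
```

```bash
python3 -c "
from h import *
d=shot('side');rd()
cv2.imwrite('pics/c7.png',cv2.resize(d['image'][165:305,90:370],(800,400),interpolation=cv2.INTER_CUBIC))
a=cv2.imread('pics/c6.png').astype(int);b=cv2.imread('pics/c7.png').astype(int)
D=abs(a-b).max(2);print('scale/wedge diff',D[200:375,30:410].mean(),D[215:275,400:535].mean(),D[380:,30:400].mean())
"
```

```text
along 0.058461296880082614 F.u 0.871315859590704 lat -0.15703824530162364 Fz 0.40687583852854 18.55
scale/wedge diff 2.1729172932330827 2.2353086419753088 2.200945945945946
```

View pics/c7.png

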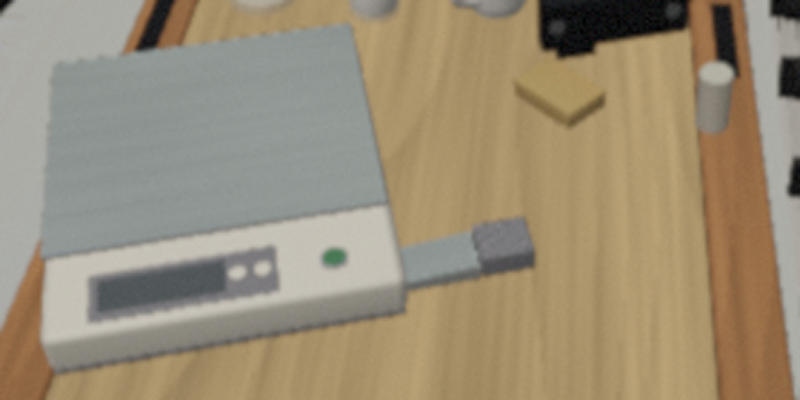

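The picture matches the one before the press: wedge grip at (503,245), scale corner at (405,312), cork and matchbox where they were. The corner held 11 N without any dip and the arm is clear, so I'm handing in.

```bash
python3 -c "
from h import *
print(workorder.hand_in())"
```

```text
the job is handed in; nothing more can be done
None
```

I slid the wedge under the front-right foot until the drag rose to about 7 N, let go, and pressed the corner with about 11 N; it did not give. The scale, cork and matchbox stayed where they were, and the job is handed in, with no verdict returned.

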